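# Find the flat on the mixer drive shaft and hold the collar on it

### The job

First pinch the upright shaft of the small mixer drive, feel for its milled set-screw flat and turn the shaft by hand until the flat faces the window between the two yellow posts. Then take the blue collar out of the tray, slide it down the shaft with its set-screw boss in that window until it sits fully home on the shoulder, and finish still gripping it and pressing it lightly down, so that a colleague can tighten the screw. Leave everything else on the bench where it is.

Things in the scene. Friction and masses are not known exactly. Their poses are not given: they have to be found in the camera images.
- drive: Mixer drive fixed to the bench: aluminium gearbox 150 x 130 mm, top face 60 mm above the bench, bearing cover 60 mm across up to 69 mm, blue motor at its back. Origin: underside, straight below the shaft. x axis: level, from the shaft to the window (roughly away from the robot); z up. The drive itself does not move; only its upright shaft turns.
- shaft_top (a point): Centre of the shaft's top end, 135 mm above the bench, fixed on the axis (axes as the drive's, it does not turn). Dark steel shaft, 28 mm diameter, 60 mm long above the shoulder, top 3 mm chamfered; one brass-coloured flat along its whole length, 9 mm from the axis: 23 mm thick across the flat, else 28; pads d deg off square to it (d up to 50) close to 14 + 14*cos(50-d) mm.
- seat (a point): Centre of the shoulder (disc 40 mm across) that the collar sits on, on the shaft axis, 75 mm above the bench. The shaft turns about this vertical axis against slight friction (0.06 N m) and stays where left; no stop within reach of this job. At the start its flat points 30 to 110 deg counterclockwise (seen from above) from the window direction, so it must be turned clockwise by that much.
- window (a point): Middle of the window between the two yellow posts, 37 mm from the shaft axis along the drive's x, 86 mm above the bench. The posts stand 24 mm apart, are 12 mm long (31 to 43 mm from the axis) and 7 mm wide, and reach to 95 mm above the bench. Axes as the drive's.
- collar: Blue metal collar, lying in the tray: ring 48 mm across, 22 mm tall, about 0.16 kg, with a boss 16 mm wide reaching 42 mm from its axis along its x. Origin: bore centre at the underside; z up. D-shaped bore 31 mm across, its flat towards the boss, 10.2 mm from the axis; goes on with its flat within about 5 deg of the shaft's. Seated, its axes match the drive's. Grip it along its y (48 mm).
- screw (a point): Point in the boss 37 mm from the collar's axis along its x, 11 mm above its underside; seated, it coincides with the window point.
- tray: Fixed white parts tray 260 x 220 mm, walls 15 mm high and 5 mm thick, floor 5 mm above the bench. Origin: centre of its underside.
- bottle: Bystander, leave alone: amber bottle, 60 mm across, 150 mm tall.
- jar: Bystander, leave alone: clear jar, 70 mm across, 90 mm tall.
- screwdriver: Bystander, leave alone: screwdriver, 180 mm long, lying on the bench.
- brush: Bystander, leave alone: brush, 200 mm long, lying on the bench.
- spacer: Bystander, leave alone: steel spacer ring in the tray, 32 mm across, 14 mm tall, no boss.
- bush: Bystander, leave alone: brass bush in the tray, 28 mm across, 18 mm tall, no boss.
Things that resemble listed ones, but are neither listed nor needed, are in the scene too. Of the things like the collar, leave any that is red or white; of the rest the smaller one is meant.

How it is judged:
On the way, in this order (a step that is already met when the one before it is completed fails the run):
1. the fingers have pinched the drive's shaft (contact force between the fingers and drive above 5 N and contact force between the fingers and collar below 0.5 N and distance of collar from where it was at the start of the episode below 0.03 m), for 0.3 s.
2. the collar has been lifted out of the tray in the fingers (height (world z) of collar above 0.05 m and contact force between the fingers and collar above 3 N), for 0.2 s.
At the end, for the whole second after the job is handed in: Collar home on the shoulder: axis within 3 mm, underside within 3 mm, level within 4 deg, boss within 6 mm and 7 deg of the window; fingers still grip it (over 8 N), it presses on the drive (over 3 N), at rest; every bystander within 30 mm of its start (horizontal distance between collar and seat below 0.003 m and z of collar in the frame of seat between -0.003 and 0.003 m and distance between screw and window below 0.006 m and angle between the x axis of collar and the x axis of drive, either way round below 0.12 rad and angle between collar's own z axis and vertical below 0.07 rad and contact force between the fingers and collar above 8 N and contact force between collar and drive above 3 N and linear speed of collar below 0.02 m/s and distance of each of bottle, jar, screwdriver, brush, spacer, bush from where it was at the start of the episode below 0.03 m); the arm keeps its last pose, push and grip.
It fails at once if a bystander is knocked away (30 mm or more) (distance of any of bottle, jar, screwdriver, brush, spacer, bush from where it was at the start of the episode above 0.03 m).
It fails at once if the collar is rammed against the drive (over 80 N) (contact force between collar and drive above 80 N).
It also fails if it takes over 67 s, if anything falls off the work surface, if the arm or the gripper's body presses on something with over 40 N, if the wrist force passes 120 N, or if a joint passes its speed limit or range.

### The arm

A 6-joint arm with a two-finger parallel gripper is mounted at the origin on the work surface. World frame = base frame: x ahead of the robot, y to its left, z up, the work surface at z = 0. Lengths are in m, angles in rad, forces in N, time in s.
With the tool pointing down it reaches from about 0.4 to 0.825 m from the base axis. Payload 7 kg.
Tool frame: the origin (TCP) lies midway between the tips of the shut fingers; the grasp point (between the pads) lies 19 mm behind it; z points along the fingers, y is the line along which they close (so a half turn about z gives the same grasp; the last joint's range is limited). The gripper opens to 88 mm and grips with 3 to 60 N. Pads are 19 mm wide; open, the fingers measure 130 mm over their backs; the gripper's body (78 mm by 193 mm) begins 47 mm behind the grasp point.
Start: joints at [1.61, 0.359, 0.012, 0, -1.224, -0.288], TCP at [0.166, 0.654, 0.227] pointing down, gripper open.
Joint ranges: [-3.07, 3.07], [-1.43, 2.12], [-1.02, 1.25], [-3.03, 1.67], [-3.05, -0], [-3.03, 3.03]. Speed limits (rad/s): [2.39, 2.39, 3.01, 3.14, 3.14, 3.14].

### API

Orientations are given as a unit quaternion [x, y, z, w].
In Python, from cell import robot, eyes gives the robot as it stands.
- The arm moves only by the shell command python3 -m crank [OPENING] [FORCE], which reads ROWS from standard input. ROWS is a JSON list of rows, 1 to 5 of them, each written [[dx, dy, dz], [rx, ry, rz]]: dx, dy, dz in units of 100 mm, then a rotation vector rx, ry, rz in units of 0.1 rad; each row is the pose to reach, as a shift and turn from the pose commanded when the command began, along the tool's axes at that moment; what a row does not reach only later rows make up. A row lasts 1/12 s, in which the tool goes at most 0.0417 m and 0.125 rad, less where a joint would pass 70% of its speed; a pose out of reach is approached as far as the arm can. OPENING is the opening from 0.0 (shut) to 1.0 (fully open), set as the command begins (- or left out keeps the last). The fingers move at their own pace and stop on an object; FORCE is the grip in N (left out, the last holds). Time passes only in rows, so rows that do not move let the fingers close. It prints the time, the measured TCP pose, the force, the opening and the grip force at its end. Input that does not fit is refused with a message, and nothing moves.
- robot.get_state(): the state, without advancing time (a new reading comes with each control period).
- eyes.camera(name): name is "scene" or "side" or "wrist"; returns a dict with "frame" (480x640x3 uint8, blue, green, red), "fx", "fy", "cx", "cy" (pixels), "extrinsics" (4x4, takes a point from world to camera coordinates). Camera axes: x right, y down, z forward; pixel columns grow to the right and rows downward; lengths in m; the calibration is good to about 2 mm. The wrist camera is an equidistant fisheye: a pixel r from the principal point sees the ray r / f radians off the axis. A picture is of the moment at which its call begins. There is no depth.
- robot.job_done(): hands the job in; it is judged then, once.
The state is a dict: "t": time; "q": joint angles; "qd": joint speeds; "tau": joint torques, N m; "position": TCP position; "tcp_rot": TCP orientation; "force": force on the tool from outside, world axes, zero at the start; "torque": the same for the moment, N m; "width": opening from 0.0 (shut) to 1.0 (fully open); "finger_force": force on a finger pad.
Only numpy, scipy, OpenCV 4.12 (cv2) and the standard library are available. Lean on these libraries where they do the work, as an engineer would, in place of code of your own. Each camera call takes 0.05 s, during which the arm holds its last target. There are 200 camera calls.

## Working session

There is one attempt and no reset: what is moved stays moved. The work goes in short steps, Python scripts to look and compute and a shell command to move; the robot and the scene stay as the last step left them, time stands still between calls to the robot, and variables do not carry over. Pictures are saved under pics/ and viewed, at most 10 in all, crops included, and the job is handed in when it is done.

```bash
ls; mkdir -p pics; python3 - <<'E'
from cell import robot, eyes
import cv2,numpy as np
s=robot.get_state();print({k:np.round(v,3) for k,v in s.items()})
np.set_printoptions(suppress=True,precision=4)
for n in("scene","side","wrist"):
    c=eyes.camera(n);cv2.imwrite(f"pics/{n}0.png",c["frame"]);print(n,c["fx"],c["fy"],c["cx"],c["cy"]);print(np.array(c["extrinsics"]).tolist())
E
```

```text
pics
{'t': np.float64(0.0), 'q': array([ 1.61 ,  0.359,  0.011, -0.   , -1.224, -0.288]), 'qd': array([-0.002,  0.   ,  0.001,  0.   , -0.   ,  0.   ]), 'tau': array([-0.0000e+00, -5.8272e+01,  2.9306e+01,  6.9970e+00,  7.0000e-03,
       -0.0000e+00]), 'position': array([0.166, 0.654, 0.226]), 'tcp_rot': array([ 0.992, -0.124, -0.   ,  0.001]), 'force': array([-0.026, -0.013,  0.069]), 'torque': array([ 0.016, -0.01 ,  0.   ]), 'finger_force': np.float64(0.0), 'width': np.float64(0.999)}
scene 594.3851307469505 594.3851307469505 322.2623327842808 233.5266004565788
[[0.7487905673175991, 0.6627462282679593, 0.008951157063889601, -0.4797063400479915], [0.5305699225330512, -0.5912503504364768, -0.6073866811282704, -0.15387907731818784], [-0.3972508572671182, 0.4595546322531603, -0.7943559003212617, 1.6484949910640567], [0.0, 0.0, 0.0, 1.0]]
side 593.5270604735507 593.5270604735507 319.25891791831634 242.1228928076701
[[0.7823143995533746, -0.6228064108188117, -0.009816052894709713, -0.373370773978904], [-0.43667926840709187, -0.5371438999020233, -0.7216561836092671, 0.3881360235262994], [0.44417946462538, 0.568848490760971, -0.6921820553612148, 1.1227557948814548], [0.0, 0.0, 0.0, 1.0]]
wrist 371.64829954431775 371.64829954431775 321.13534486220635 240.4187620364978
[[-0.2449710706637956, -0.9695297856623262, 0.0010813192854554044, 0.6751213549017486], [-0.922254235082617, 0.23336969184759723, 0.3081975223766967, -0.03766156064239607], [-0.29905902495997433, 0.07450222574206077, -0.9513217741382083, 0.39205020723978], [0.0, 0.0, 0.0, 1.0]]
```

View pics/scene0.png

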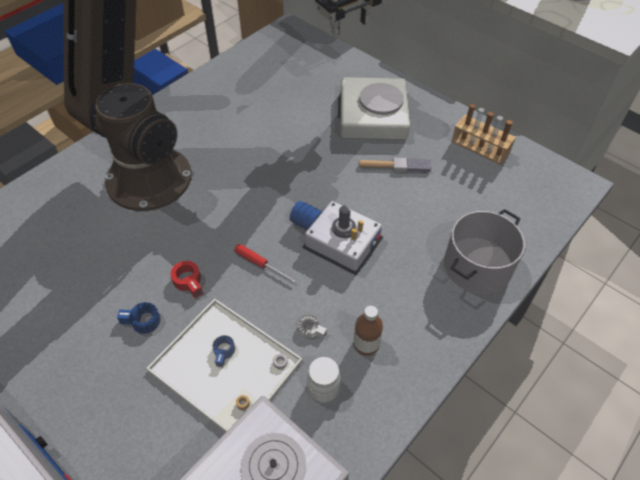

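View pics/side0.png

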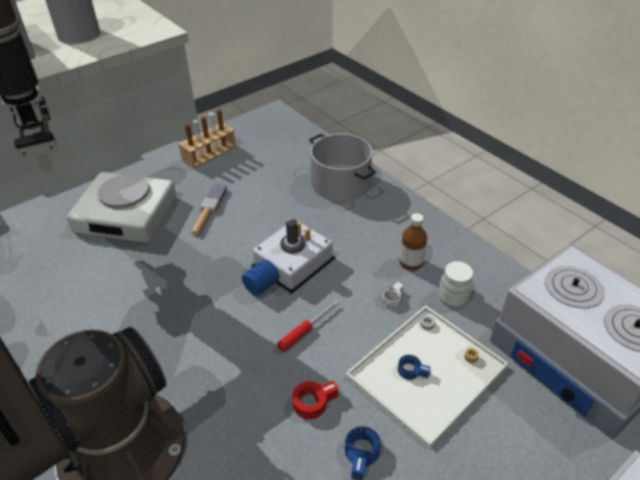

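The scene shows the drive's shaft top near (344,210) and its posts near (354,230). The small blue collar is in the tray at (223,346) and the larger blue one is on the bench. In the side view the shaft top is at (291,222) and the collar at (409,366). I'll zoom in next.

```bash
cat > h.py <<'E'
import numpy as np,cv2
from scipy.spatial.transform import Rotation as R
def ray(c,u,v,fish=False):
    E=np.array(c["extrinsics"]);x=(u-c["cx"])/c["fx"];y=(v-c["cy"])/c["fy"]
    if fish:
        r=np.hypot(x,y);d=np.array([np.sin(r)*x/r,np.sin(r)*y/r,np.cos(r)])
    else: d=np.array([x,y,1.])
    return -E[:3,:3].T@E[:3,3],E[:3,:3].T@d
def atz(c,u,v,z,fish=False):
    o,d=ray(c,u,v,fish);return o+d*(z-o[2])/d[2]
def proj(c,P,fish=False):
    E=np.array(c["extrinsics"]);p=E[:3,:3]@np.array(P)+E[:3,3]
    if fish:
        th=np.arctan2(np.hypot(*p[:2]),p[2]);n=np.hypot(*p[:2]);x,y=p[:2]/n*th
    else:x,y=p[:2]/p[2]
    return np.array([c["cx"]+c["fx"]*x,c["cy"]+c["fy"]*y])
E
python3 - <<'E'
import cv2,numpy as np
a=cv2.imread('pics/scene0.png');b=cv2.imread('pics/side0.png')
f=lambda i,x,y,w,h:cv2.resize(i[y:y+h,x:x+w],(400,300),interpolation=cv2.INTER_CUBIC)
im=np.vstack([np.hstack([f(a,290,185,100,75),f(b,240,205,100,75)]),np.hstack([f(a,190,325,60,45),f(b,380,345,60,45)])])
cv2.imwrite('pics/z1.png',im)
E
```

```text
(no output)
```

View pics/z1.png

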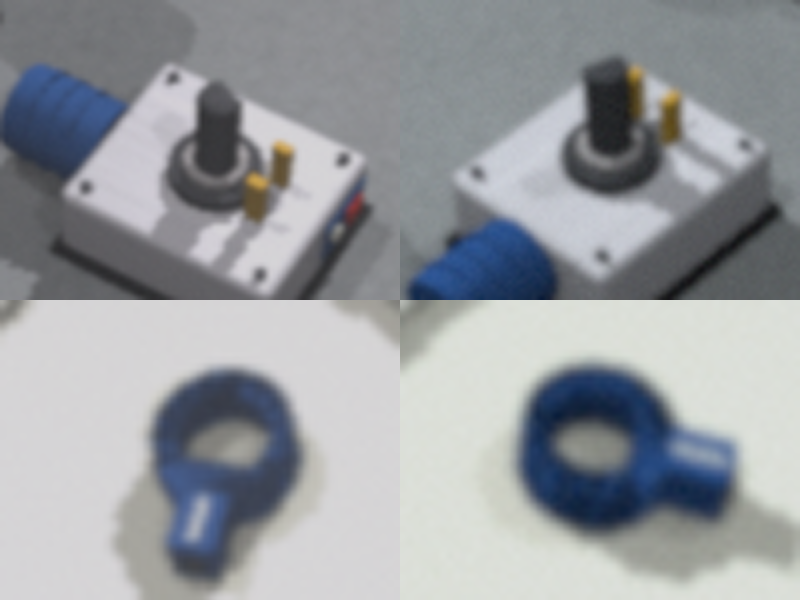

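```bash
python3 - <<'E'
import sys;sys.path.insert(0,'.')
from h import *;from cell import eyes
C={n:eyes.camera(n) for n in("scene","side")}
np.set_printoptions(suppress=True,precision=4)
def tri(a,b):
    (o1,d1),(o2,d2)=ray(C["scene"],*a),ray(C["side"],*b)
    s=np.linalg.lstsq(np.c_[d1,-d2],o2-o1,rcond=None)[0];p,q=o1+s[0]*d1,o2+s[1]*d2
    return (p+q)/2,np.linalg.norm(p-q)
P={}
for n,a,b,z in [("top",(344.6,208.8),(291.9,222.3),.135),("win",(357.2,225.5),(303.1,225.3),.095),("p1",(353.9,229.4),(307.4,228.4),.095),("p2",(360.4,221.4),(298.6,222.2),.095),
 ("col",(223.8,344.1),(409.6,362.1),.027),("mark",(219.5,357.6),(424.9,366.9),.027)]:
    A,B=atz(C["scene"],*a,z),atz(C["side"],*b,z);P[n]=(A+B)/2
    print(n,*tri(a,b),A[:2],B[:2])
d=P["win"]-P["top"];print("drive yaw",np.degrees(np.arctan2(d[1],d[0])),np.hypot(*d[:2]))
d=P["p2"]-P["p1"];print("posts dir",np.degrees(np.arctan2(d[1],d[0])),np.hypot(*d[:2]))
d=P["mark"]-P["col"];print("boss",np.degrees(np.arctan2(d[1],d[0])),np.hypot(*d[:2]))
# gearbox corners scene top face
for n,cs in [("scene",[(290+170/4,185+65/4),(290+365/4,185+160/4),(290+270/4,185+297/4),(290+65/4,185+188/4)])]:
    for c in cs: print(atz(C[n],*c,.06)[:2])
E
```

```text
top [0.5445 0.1858 0.1355] 0.003232007262140408 [0.5434 0.1881] [0.5445 0.1841]
win [0.5815 0.1918 0.0993] 0.0005036220615019913 [0.5795 0.1949] [0.5843 0.1953]
p1 [0.5831 0.1773 0.0988] 0.0010507907985012326 [0.5811 0.1804] [0.5855 0.18  ]
p2 [0.5794 0.2066 0.0999] 8.81604194849152e-06 [0.5772 0.2098] [0.5826 0.2111]
col [ 0.5422 -0.2168  0.0297] 0.0004843766303064809 [ 0.5408 -0.2158] [ 0.5437 -0.2158]
mark [ 0.5586 -0.2446  0.0289] 4.226902200928795e-05 [ 0.5578 -0.2441] [ 0.5597 -0.2438]
drive yaw 13.346409231233325 0.038962476004174976
posts dir 96.49178067859675 0.03041552502750188
boss -59.6699573724392 0.032601723987534505
[0.4659 0.2362]
[0.607  0.2586]
[0.629  0.1389]
[0.483  0.1179]
```

Both cameras agree on the points: shaft near (0.544, 0.186), drive yaw about 8°, collar near (0.542, -0.216) with its boss at -60°. I'll move to where the wrist camera can see the +y side of the shaft.

The manual's scale: shifts go in units of 100 mm and turns go in units of 0.1 rad. Converting my numbers, 0.079 m is 0.79, 0.128 m is 1.28.

```bash
echo '[[[0.25,0.16,0.02],[0,0,0]],[[0.51,0.32,0.03],[0,0,0]],[[0.77,0.48,0.05],[0,0,0]],[[1.02,0.64,0.07],[0,0,0]],[[1.28,0.79,0.09],[0,0,0]]]' | python3 -m crank 1
echo '[[[0.25,0.16,0.02],[0,0,0]],[[0.51,0.32,0.03],[0,0,0]],[[0.77,0.48,0.05],[0,0,0]],[[1.02,0.64,0.07],[0,0,0]],[[1.28,0.79,0.09],[0,0,0]]]' | python3 -m crank
echo '[[[0.32,0.2,0.02],[0,0,0]],[[0.64,0.4,0.04],[0,0,0]],[[0.96,0.6,0.06],[0,0,0]],[[1.28,0.79,0.08],[0,0,0]],[[1.28,0.79,0.08],[0,0,0]]]' | python3 -m crank
python3 - <<'E'
from h import *;from cell import robot,eyes
s=robot.get_state();print(s["q"],s["position"])
c=eyes.camera("wrist");cv2.imwrite("pics/w1.png",c["frame"])
p=proj(c,[.544,.186,.12],True);print(p)
x,y=np.clip((p-60).astype(int),0,[520,360])
z=cv2.resize(c["frame"][y:y+120,x:x+120],(600,600),interpolation=cv2.INTER_CUBIC);cv2.imwrite("pics/w1z.png",z);print(x,y)
E
```

```text
t: 0.67
position: [0.2714, 0.5449, 0.2175]
tcp_rot: [0.992, -0.124, -0.0, 0.0]
force: [-0.4, 0.2, -0.1]
width: 0.998
finger_force: 0.0
t: 1.08
position: [0.3761, 0.4367, 0.2087]
tcp_rot: [0.992, -0.124, -0.0, -0.0]
force: [0.8, 0.6, 0.5]
width: 1.001
finger_force: 0.0
t: 1.5
position: [0.4829, 0.3257, 0.2]
tcp_rot: [0.992, -0.126, -0.0, 0.001]
force: [-0.7, 1.1, 0.1]
width: 1.003
finger_force: 0.0
[ 9.29276319e-01  2.27241890e-01 -2.35571333e-01  6.16222057e-04
 -1.10941200e+00  3.88335980e-01] [0.4828889  0.32565382 0.20001679]
[498.87396714 118.55030399]
438 58
```

View pics/w1z.png

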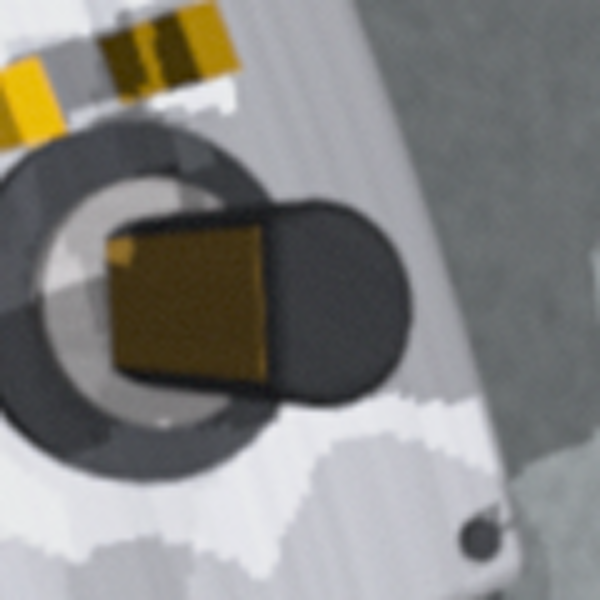

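The crop shows the brass flat. Its top edge runs from (262,227) to (268,383), the shaft's rim lies right of it, and the posts are at top left. I'll take a wider crop to get the drive's yaw.

```bash
python3 - <<'E'
import cv2
a=cv2.imread("pics/w1.png")[10:190,400:640];cv2.imwrite("pics/w1y.png",cv2.resize(a,(800,600),interpolation=cv2.INTER_CUBIC))
E
```

```text
(no output)
```

View pics/w1y.png

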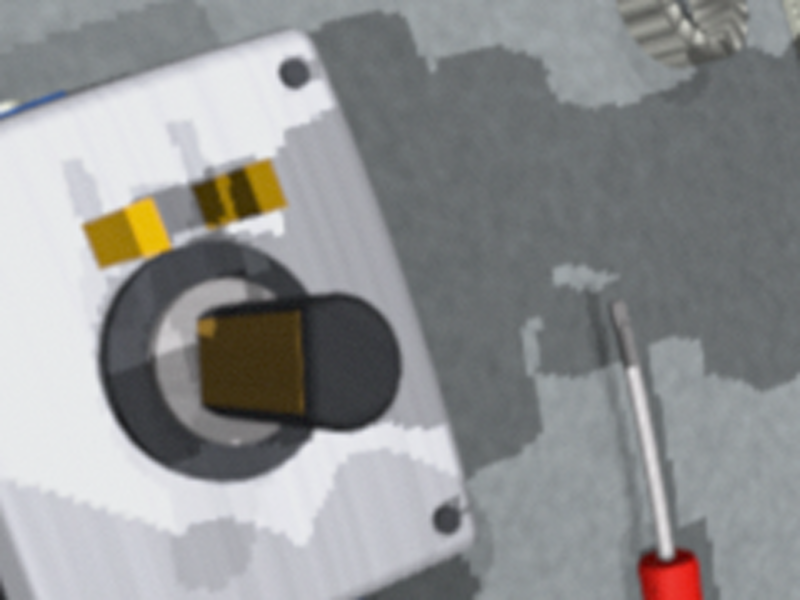

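The wide crop shows two gearbox screws at (295,72) and (447,519). The post tops are near (151,227) and (268,185).

```bash
python3 - <<'E'
from h import *;from cell import eyes
from scipy.optimize import least_squares
np.set_printoptions(suppress=True,precision=4)
c=eyes.camera("wrist")
W=lambda u,v,z:atz(c,400+(u+.5)/3.3333-.5,10+(v+.5)/3.3333-.5,z,True)
Z=lambda u,v,z:atz(c,438+(u+.5)/5-.5,58+(v+.5)/5-.5,z,True)
def ang(a,b):d=b-a;return np.round([np.degrees(np.arctan2(d[1],d[0])),np.hypot(d[0],d[1])],4)
print("screws",ang(W(447,519,.06),W(295,72,.06)),"edge",ang(W(470,515,.06),W(325,70,.06)))
a,b=W(268,185,.095),W(151,227,.095);print("posts",ang(a,b),(a+b)/2)
print("flat top",ang(Z(262,227,.132),Z(268,383,.132)),"flat bot",ang(Z(106,240,.075),Z(112,368,.075)), (Z(262,227,.132)+Z(268,383,.132))/2,(Z(106,240,.075)+Z(112,368,.075))/2)
t=np.linspace(0,2*np.pi,200)
def ext(xy,r,z):
    p=np.array([proj(c,[xy[0]+r*np.cos(k),xy[1]+r*np.sin(k),z],True) for k in t]);p=(p-[438,58]+.5)*5-.5
    return p[:,0].min(),p[:,0].max(),p[:,1].min(),p[:,1].max()
def f(xy):
    e=ext(xy,.014,.132);return e[1]-411,e[2]-200,e[3]-407
s=least_squares(f,[.544,.186]);print("shaft top",s.x,s.fun)
def g(xy):
    e=ext(xy,.020,.075);return e[0]-40,e[2]-175,e[3]-428
s=least_squares(g,[.544,.186]);print("shoulder",s.x,s.fun)
E
```

```text
screws [9.4489 0.1247] edge [8.9138 0.1246]
posts [100.0761   0.0307] [0.58   0.1967 0.095 ]
flat top [170.5377   0.0204] flat bot [170.4763   0.0204] [0.5447 0.1997 0.132 ] [0.5447 0.2    0.075 ]
shaft top [0.5437 0.1914] [ 0.1104 -2.6871  2.6871]
shoulder [0.5437 0.1918] [-0.071   2.076  -2.0722]
```

Estimates agree: shaft at (0.5435, 0.191), drive yaw 9.3°, flat normal at 80.5°, so the turn is about 71° clockwise. I'll line up, go down and pinch.

Scaled: 0.1154 m is 1.154, 0.0922 m is 0.922, -0.087 rad is -0.87.

```bash
echo '[[[0.24,0.29,0],[0,0,-0.2]],[[0.47,0.58,0],[0,0,-0.45]],[[0.7,0.87,0],[0,0,-0.7]],[[0.922,1.154,0],[0,0,-0.87]],[[0.922,1.154,0],[0,0,-0.87]]]' | python3 -m crank
echo '[[[0,0,0.3],[0,0,0]],[[0,0,0.6],[0,0,0]],[[0,0,0.85],[0,0,0]],[[0,0,0.94],[0,0,0]],[[0,0,0.94],[0,0,0]]]' | python3 -m crank
echo '[[[0,0,0],[0,0,0]],[[0,0,0],[0,0,0]],[[0,0,0],[0,0,0]],[[0,0,0],[0,0,0]],[[0,0,0],[0,0,0]]]' | python3 -m crank 0 20
echo '[[[0,0,0],[0,0,0]],[[0,0,0],[0,0,0]],[[0,0,0],[0,0,0]],[[0,0,0],[0,0,0]],[[0,0,0],[0,0,0]]]' | python3 -m crank
```

```text
t: 2.02
position: [0.5418, 0.1921, 0.2007]
tcp_rot: [0.997, -0.081, -0.0, 0.0]
force: [-0.3, 1.4, -0.5]
width: 1.002
finger_force: 0.0
t: 2.43
position: [0.5394, 0.1954, 0.1044]
tcp_rot: [0.997, -0.08, -0.002, 0.001]
force: [-0.1, 0.0, 0.2]
width: 1.001
finger_force: 0.0
t: 2.85
position: [0.5414, 0.1957, 0.1076]
tcp_rot: [0.997, -0.081, 0.001, -0.001]
force: [-0.1, -0.6, 0.0]
width: 0.684
finger_force: 0.0
t: 3.27
position: [0.539, 0.1893, 0.1065]
tcp_rot: [0.997, -0.081, -0.002, 0.005]
force: [-0.6, -32.8, 13.1]
width: 0.307
finger_force: 16.3
```

```bash
echo '[[[0,0,0],[0,0,0]],[[0,0,0],[0,0,0]],[[0,0,0],[0,0,0]],[[0,0,0],[0,0,0]],[[0,0,0],[0,0,0]]]' | python3 -m crank
echo '[[[0,0,0],[0,0,0]],[[0,0,0],[0,0,0]],[[0,0,0],[0,0,0]]]' | python3 -m crank
```

```text
t: 3.68
position: [0.5384, 0.1876, 0.1065]
tcp_rot: [0.997, -0.082, -0.003, 0.006]
force: [-1.3, -28.4, 12.0]
width: 0.265
finger_force: 20.0
t: 3.93
position: [0.5384, 0.1877, 0.1064]
tcp_rot: [0.997, -0.082, -0.003, 0.006]
force: [-1.6, -27.9, 10.5]
width: 0.267
finger_force: 20.0
```

Scaled: 0.003 m is 0.03, 0.0015 m is 0.015.

```bash
echo '[[[0,0.015,0],[0,0,0]],[[0,0.03,0],[0,0,0]],[[0,0.03,0],[0,0,0]]]' | python3 -m crank
python3 - <<'E'
from h import *;from cell import robot,eyes
s=robot.get_state();print(s["force"],s["position"],s["q"])
c=eyes.camera("wrist");cv2.imwrite("pics/w2.png",c["frame"])
p=proj(c,[.5435,.191,.132],True);print(p)
x,y=(p-[80,60]).astype(int);x=min(x,480);y=max(0,min(y,360));print(x,y)
cv2.imwrite("pics/w2z.png",cv2.resize(c["frame"][y:y+120,x:x+160],(800,600),interpolation=cv2.INTER_CUBIC))
E
```

```text
t: 4.18
position: [0.5385, 0.1875, 0.1065]
tcp_rot: [0.997, -0.082, -0.002, 0.004]
force: [-2.9, -16.4, 9.1]
width: 0.264
finger_force: 20.0
[ -2.94501376 -16.37046122   9.14577887] [0.53848415 0.18746639 0.10650539] [ 0.67969003  0.29916354 -0.37549745  0.00289727 -0.9041718   0.72605394]
[313.09625613 325.51350489]
233 265
```

View pics/w2z.png

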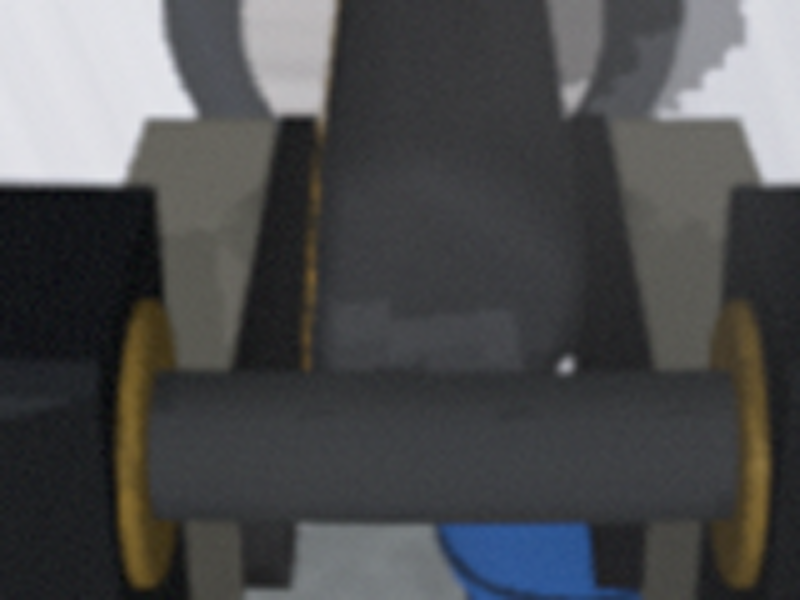

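The left pad sits on the brass flat and the width of 23.5 mm confirms it is square. I'll start turning about the shaft axis in small steps and watch the forces.

Scaled: 0.002 m is 0.02.

```bash
echo '[[[0,0.02,0],[0,0,0]],[[0,0.02,0],[0,0,0]]]' | python3 -m crank
echo '[[[-0.002,-0.004,0],[0,0,1]],[[-0.004,-0.008,0],[0,0,2]],[[-0.006,-0.013,0],[0,0,3]],[[-0.006,-0.013,0],[0,0,3]],[[-0.006,-0.013,0],[0,0,3]]]' | python3 -m crank
```

```text
t: 4.4
position: [0.5386, 0.1874, 0.1065]
tcp_rot: [0.997, -0.081, -0.002, 0.002]
force: [-3.4, -8.8, 7.1]
width: 0.265
finger_force: 20.0
t: 4.82
position: [0.5384, 0.1892, 0.1065]
tcp_rot: [0.973, -0.229, -0.001, 0.002]
force: [-2.4, -8.7, 5.8]
width: 0.264
finger_force: 20.0
```

Scaled: -0.0027 m is -0.027, -0.0021 m is -0.021, 0.5 rad is 5.

```bash
echo '[[[-0.002,-0.005,0],[0,0,1]],[[-0.004,-0.01,0],[0,0,2]],[[-0.005,-0.016,0],[0,0,3]],[[-0.006,-0.021,0],[0,0,4]],[[-0.006,-0.027,0],[0,0,5]]]' | python3 -m crank
echo '[[[-0.002,-0.005,0],[0,0,1]],[[-0.004,-0.01,0],[0,0,2]],[[-0.005,-0.016,0],[0,0,3]],[[-0.006,-0.021,0],[0,0,4]],[[-0.006,-0.024,0],[0,0,4.46]]]' | python3 -m crank
echo '[[[0,0,0],[0,0,0]],[[0,0,0],[0,0,0]]]' | python3 -m crank
```

```text
t: 5.23
position: [0.5394, 0.192, 0.1065]
tcp_rot: [0.885, -0.465, -0.0, 0.002]
force: [0.0, -6.4, 4.4]
width: 0.261
finger_force: 20.0
t: 5.65
position: [0.5414, 0.1939, 0.1065]
tcp_rot: [0.76, -0.65, 0.0, 0.002]
force: [-0.3, -9.1, 4.0]
width: 0.26
finger_force: 20.0
t: 5.82
position: [0.5413, 0.1939, 0.1065]
tcp_rot: [0.762, -0.648, 0.0, 0.002]
force: [0.3, -9.4, 4.4]
width: 0.267
finger_force: 20.0
```

```bash
echo '[[[0,0,0],[0,0,0]],[[0,0,0],[0,0,0]],[[0,0,0],[0,0,0]],[[0,0,0],[0,0,0]],[[0,0,0],[0,0,0]]]' | python3 -m crank 1
echo '[[[0,0,-0.3],[0,0,0]],[[0,0,-0.7],[0,0,0]],[[0,0,-1],[0,0,0]],[[0,0,-1],[0,0,0]],[[0,0,-1],[0,0,0]]]' | python3 -m crank
echo '[[[-0.35,0,0],[0,0,0]],[[-0.7,0,0],[0,0,0]],[[-0.7,0,0],[0,0,0]],[[-0.7,0,0],[0,0,0]]]' | python3 -m crank
python3 - <<'E'
from h import *;from cell import robot,eyes
c=eyes.camera("wrist");cv2.imwrite("pics/w3.png",c["frame"]);np.save("pics/w3.npy",[c["extrinsics"]])
p=proj(c,[.5445,.189,.12],True);print(p)
x,y=(p-[80,60]).astype(int);x=max(0,min(x,480));y=max(0,min(y,360));print(x,y)
cv2.imwrite("pics/w3z.png",cv2.resize(c["frame"][y:y+120,x:x+160],(800,600),interpolation=cv2.INTER_CUBIC))
c=eyes.camera("scene")
for n,u,v in [("bottle base",366,350),("jar base",322,396),("hot corner top",262,402)]: print(n,atz(c,u,v,0)[:2])
print("hot z.1",atz(c,262,402,.1)[:2])
E
```

```text
t: 6.23
position: [0.5421, 0.1966, 0.1066]
tcp_rot: [0.762, -0.647, -0.0, -0.0]
force: [0.7, -0.4, 0.1]
width: 0.582
finger_force: 0.0
t: 6.65
position: [0.543, 0.1973, 0.2089]
tcp_rot: [0.762, -0.647, 0.0, -0.002]
force: [-0.6, -0.5, -1.3]
width: 0.955
finger_force: 0.0
t: 6.98
position: [0.5298, 0.2666, 0.205]
tcp_rot: [0.763, -0.646, -0.0, 0.001]
force: [-0.8, 0.7, -0.3]
width: 1.002
finger_force: 0.0
[318.83749105 130.46121492]
238 70
bottle base [ 0.77725426 -0.00589993]
jar base [ 0.77480304 -0.15242588]
hot corner top [ 0.6885466  -0.24709425]
hot z.1 [ 0.72191179 -0.27032884]
```

View pics/w3z.png

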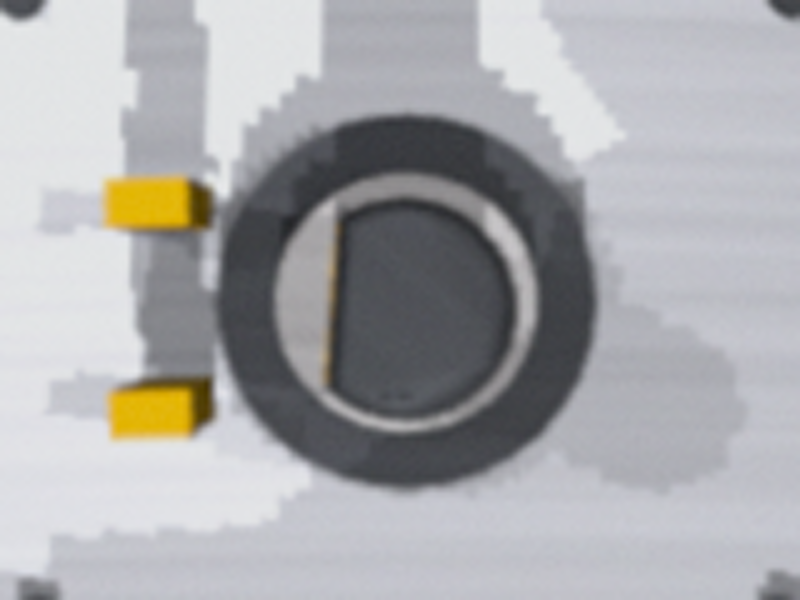

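The camera is right above the shaft. The flat edge runs from (342,205) to (329,385) and the post tops are at (148,203) and (152,408). So the flat faces the window within a few degrees. I'll quantify that and refit the axis.

```bash
python3 - <<'E'
from h import *;from cell import robot,eyes
from scipy.optimize import least_squares
np.set_printoptions(suppress=True,precision=4)
c=eyes.camera("wrist");print(robot.get_state()["position"])
Z=lambda u,v,z:atz(c,238+(u+.5)/5-.5,70+(v+.5)/5-.5,z,True)
def ang(a,b):d=b-a;return np.round([np.degrees(np.arctan2(d[1],d[0])),np.hypot(d[0],d[1])],4)
print("flat",ang(Z(342,205,.133),Z(329,385,.133))-[90,0],"brass low",ang(Z(337,205,.1),Z(324,385,.1))-[90,0])
a,b=Z(148,203,.095),Z(152,408,.095);print("posts",ang(a,b)-[90,0],(a+b)/2)
print("screws",ang(Z(795,0,.06),Z(20,0,.06)),ang(Z(782,592,.06),Z(38,595,.06)),ang(Z(20,0,.06),Z(38,595,.06))-[90,0],ang(Z(795,0,.06),Z(782,592,.06))-[90,0])
# cover r=30 z=.069: bbox 218..597,113..488 ; shoulder r=20 z=.075: 273..540, ..432
t=np.linspace(0,2*np.pi,200)
def ext(xy,r,z):
    p=np.array([proj(c,[xy[0]+r*np.cos(k),xy[1]+r*np.sin(k),z],True) for k in t]);p=(p-[238,70]+.5)*5-.5
    return np.array([p[:,0].min(),p[:,0].max(),p[:,1].min(),p[:,1].max()])
for r,z,e in [(.03,.069,(218,597,113,488)),(.02,.075,(273,540,172,432)),(.011,.135,(None,515,200,412)),(.014,.132,(None,522,196,417))]:
    m=[i for i in range(4) if e[i] is not None]
    s=least_squares(lambda q:[ext(q,r,z)[i]-e[i] for i in m],[.544,.19]);print(r,s.x,s.fun)
E
```

```text
[0.5304 0.2648 0.2057]
flat [5.0943 0.0224] brass low [5.0765 0.0256]
posts [9.6179 0.0299] [0.5811 0.1936 0.095 ]
screws [9.3693 0.1253] [9.6426 0.1246] [9.8574 0.0995] [9.4581 0.0989]
0.03 [0.5447 0.1878] [-1.867   1.8644 -0.9947  1.0449]
0.02 [0.5448 0.1879] [ 3.0441 -3.0407  1.4459 -1.5014]
0.011 [0.5425 0.1871] [ -0.0039  16.6648 -16.7214]
0.014 [0.5444 0.1875] [ 0.0001 -1.6395  1.6466]
```

Drive yaw comes out at 9.6° and the flat at 5.1°, 4.5° past the window. That is within what the collar can correct. The axis is at about (0.5446, 0.188). Next I'll look at the collar from close by.

Scaled: 0.1877 m is 1.877, 0.0415 m is 0.415.

```bash
echo '[[[0.375,0.083,0.03],[0,0,0]],[[0.75,0.166,0.06],[0,0,0]],[[1.125,0.25,0.09],[0,0,0]],[[1.5,0.33,0.12],[0,0,0]],[[1.877,0.415,0.16],[0,0,0]]]' | python3 -m crank
echo '[[[0.375,0.083,0.03],[0,0,0]],[[0.75,0.166,0.06],[0,0,0]],[[1.125,0.25,0.09],[0,0,0]],[[1.5,0.33,0.12],[0,0,0]],[[1.877,0.415,0.16],[0,0,0]]]' | python3 -m crank
echo '[[[0.376,0.084,0.03],[0,0,-1.2]],[[0.376,0.084,0.03],[0,0,-2.4]],[[0.376,0.084,0.03],[0,0,-3.6]],[[0.376,0.084,0.03],[0,0,-3.6]],[[0.376,0.084,0.03],[0,0,-3.6]]]' | python3 -m crank
python3 - <<'E'
from h import *;from cell import robot,eyes
c=eyes.camera("wrist");cv2.imwrite("pics/w4.png",c["frame"])
s=robot.get_state();print(s["position"],s["tcp_rot"],s["q"])
p=proj(c,[.542,-.217,.02],True);print(p)
x,y=(p-[80,60]).astype(int);x=max(0,min(x,480));y=max(0,min(y,360));print(x,y)
cv2.imwrite("pics/w4z.png",cv2.resize(c["frame"][y:y+120,x:x+160],(800,600),interpolation=cv2.INTER_CUBIC))
E
```

```text
t: 7.55
position: [0.5197, 0.0711, 0.1905]
tcp_rot: [0.762, -0.647, 0.0, -0.0]
force: [-0.1, -0.4, -0.1]
width: 0.995
finger_force: 0.0
t: 7.97
position: [0.5089, -0.121, 0.1747]
tcp_rot: [0.762, -0.648, 0.0, -0.0]
force: [0.7, -1.3, 0.5]
width: 1.001
finger_force: 0.0
t: 8.38
position: [0.507, -0.1576, 0.1715]
tcp_rot: [0.865, -0.503, -0.0, 0.0]
force: [0.4, 0.2, 1.3]
width: 1.002
finger_force: 0.0
[ 0.5072093  -0.15724094  0.17153565] [ 8.64604137e-01 -5.02453663e-01 -4.35173440e-05  1.41900205e-05] [ 6.89070497e-02  1.67098732e-01 -3.83208173e-01 -2.96932818e-05
 -1.02057740e+00  4.49036110e-01]
[320.67934873 141.314074  ]
240 81
```

View pics/w4z.png

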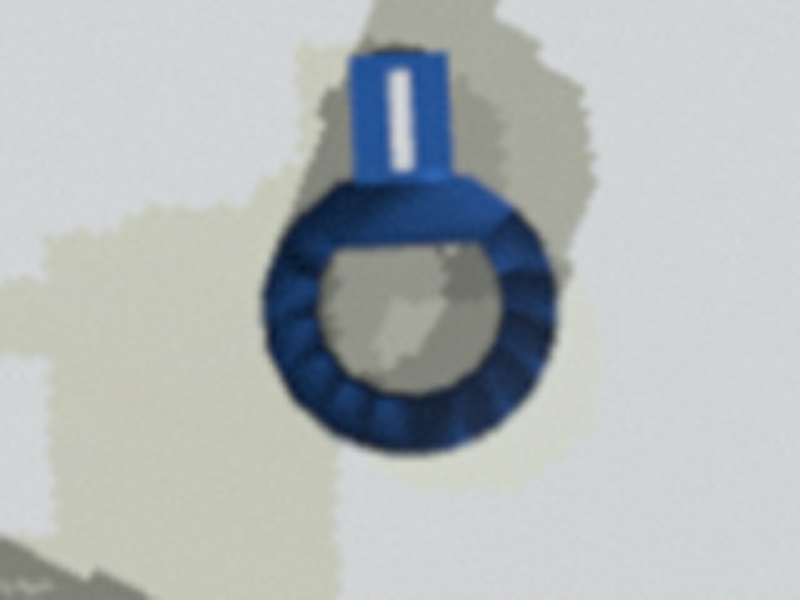

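The collar is seen from straight above. Its ring spans 263–557 across and ends at 455 at the bottom. The boss mark runs from (399,70) to (404,172), and the bore flat lies at y≈244.

```bash
python3 - <<'E'
from h import *;from cell import robot,eyes
from scipy.optimize import least_squares
np.set_printoptions(suppress=True,precision=4)
c=eyes.camera("wrist");st=robot.get_state();T=R.from_quat(st["tcp_rot"]).as_matrix()
Z=lambda u,v,z:atz(c,240+(u+.5)/5-.5,81+(v+.5)/5-.5,z,True)
def ang(a,b):d=b-a;return np.round([np.degrees(np.arctan2(d[1],d[0])),np.hypot(d[0],d[1])],4)
print("mark",ang(Z(404,172,.027),Z(399,70,.027)),"boss edges",ang(Z(354,180,.027),Z(350,58,.027)),ang(Z(453,178,.027),Z(446,55,.027)),"flat",ang(Z(495,240,.027),Z(330,248,.027))-[90,0])
t=np.linspace(0,2*np.pi,200)
def ext(xy,r,z):
    p=np.array([proj(c,[xy[0]+r*np.cos(k),xy[1]+r*np.sin(k),z],True) for k in t]);p=(p-[240,81]+.5)*5-.5
    return np.array([p[:,0].min(),p[:,0].max(),p[:,1].max()])
s=least_squares(lambda q:ext(q,.024,.027)-[263,557,455],[.542,-.217]);print(s.x,s.fun)
print("from ring+boss tip:",ang(np.r_[s.x,0],Z(398,55,.027)))
d=T.T@(np.r_[s.x,.01]-st["position"]);print("to go",d,"yaw",np.degrees(np.arctan2(T[1,0],T[0,0])))
E
```

```text
mark [-57.5158   0.0167] boss edges [-58.5275   0.02  ] [-56.9737   0.0201] flat [-57.3962   0.0265]
[ 0.5413 -0.2165] [-1.5927  1.5936  0.0355]
from ring+boss tip: [-57.5938   0.0415]
to go [0.0685 0.0001 0.1616] yaw -60.25879022026552
```

The manual's scale: shifts go in units of 100 mm and turns go in units of 0.1 rad. Converting my numbers, 0.0685 m is 0.685, 0.035 m is 0.35, -0.048 rad is -0.48.

```bash
echo '[[[0.35,0,0],[0,0,-0.24]],[[0.685,0,0.2],[0,0,-0.48]],[[0.685,0,0.6],[0,0,-0.48]],[[0.685,0,0.95],[0,0,-0.48]],[[0.685,0,1.2],[0,0,-0.48]]]' | python3 -m crank
echo '[[[0,0,0.2],[0,0,0]],[[0,0,0.35],[0,0,0]],[[0,0,0.415],[0,0,0]],[[0,0,0.415],[0,0,0]],[[0,0,0.415],[0,0,0]]]' | python3 -m crank
echo '[[[0,0,0],[0,0,0]],[[0,0,0],[0,0,0]],[[0,0,0],[0,0,0]],[[0,0,0],[0,0,0]],[[0,0,0],[0,0,0]]]' | python3 -m crank 0 35
echo '[[[0,0,0],[0,0,0]],[[0,0,0],[0,0,0]],[[0,0,0],[0,0,0]],[[0,0,0],[0,0,0]],[[0,0,0],[0,0,0]]]' | python3 -m crank
```

```text
t: 8.9
position: [0.5405, -0.216, 0.0486]
tcp_rot: [0.877, -0.481, -0.001, 0.0]
force: [-0.2, -0.2, -0.9]
width: 0.999
finger_force: 0.0
t: 9.32
position: [0.5422, -0.216, 0.0105]
tcp_rot: [0.878, -0.479, 0.0, 0.0]
force: [-0.9, -0.5, 0.4]
width: 1.0
finger_force: 0.0
t: 9.73
position: [0.542, -0.2163, 0.0106]
tcp_rot: [0.878, -0.479, 0.0, -0.0]
force: [0.0, -0.1, -0.4]
width: 0.682
finger_force: 0.0
t: 10.15
position: [0.5415, -0.2164, 0.0102]
tcp_rot: [0.878, -0.479, -0.0, 0.0]
force: [-3.1, 0.5, 4.9]
width: 0.54
finger_force: 35.0
```

Scaled: -0.18 m is -1.8, -0.14 m is -1.4.

```bash
echo '[[[0,0,-0.2],[0,0,0]],[[0,0,-0.6],[0,0,0]],[[0,0,-1],[0,0,0]],[[0,0,-1.4],[0,0,0]],[[0,0,-1.8],[0,0,0]]]' | python3 -m crank
echo '[[[0,0,0],[0,0,-1.1]],[[0,0,0],[0,0,-2.2]],[[0,0,0],[0,0,-3.3]],[[0,0,0],[0,0,-4.4]],[[0,0,0],[0,0,-5.5]]]' | python3 -m crank
echo '[[[0,0,0],[0,0,-1.1]],[[0,0,0],[0,0,-2.2]],[[0,0,0],[0,0,-3.3]],[[0,0,0],[0,0,-4.4]],[[0,0,0],[0,0,-5.54]]]' | python3 -m crank
echo '[[[0.04,-0.36,0],[0,0,0]],[[0.08,-0.72,0],[0,0,0]],[[0.12,-1.08,0],[0,0,0]],[[0.16,-1.44,0],[0,0,0]],[[0.2,-1.8,0],[0,0,0]]]' | python3 -m crank
echo '[[[0.04,-0.36,0],[0,0,0]],[[0.08,-0.72,0],[0,0,0]],[[0.12,-1.08,0],[0,0,0]],[[0.16,-1.44,0],[0,0,0]],[[0.18,-1.6,0],[0,0,0]]]' | python3 -m crank
echo '[[[0,0,0],[0,0,0]],[[0,0,0],[0,0,0]]]' | python3 -m crank
python3 -c "
from cell import robot;print(robot.get_state()['q'])"
```

```text
t: 10.57
position: [0.5413, -0.216, 0.1914]
tcp_rot: [0.878, -0.479, -0.0, -0.0]
force: [1.0, 0.1, -2.8]
width: 0.542
finger_force: 35.0
t: 10.98
position: [0.5416, -0.2159, 0.1895]
tcp_rot: [0.975, -0.22, -0.0, -0.0]
force: [-0.3, 0.4, -1.2]
width: 0.539
finger_force: 35.0
t: 11.4
position: [0.5416, -0.216, 0.1894]
tcp_rot: [0.999, 0.055, -0.0, -0.0]
force: [-1.5, -0.8, -1.1]
width: 0.542
finger_force: 35.0
t: 11.82
position: [0.5425, -0.0335, 0.1896]
tcp_rot: [0.999, 0.052, -0.0, -0.0]
force: [0.1, 0.1, -2.9]
width: 0.537
finger_force: 35.0
t: 12.23
position: [0.5441, 0.1297, 0.1896]
tcp_rot: [0.999, 0.053, 0.0, -0.0]
force: [0.2, -0.5, -1.1]
width: 0.54
finger_force: 35.0
t: 12.4
position: [0.5438, 0.127, 0.1893]
tcp_rot: [0.999, 0.053, -0.0, 0.0]
force: [-0.4, -1.2, -1.6]
width: 0.54
finger_force: 35.0
[ 5.79698024e-01  1.96679064e-01 -3.01068410e-01 -4.68864554e-04
 -1.07396447e+00  1.09754781e+00]
```

```bash
python3 - <<'E'
from h import *;from cell import robot,eyes
c=eyes.camera("wrist");cv2.imwrite("pics/w5.png",c["frame"]);s=robot.get_state()
a=proj(c,s["position"],True);b=proj(c,[.5446,.188,.135],True);print(a,b)
x,y=(a*.6+b*.4-[133,100]).astype(int);x=max(0,min(x,374));y=max(0,min(y,280));print(x,y,x+266,y+200)
cv2.imwrite("pics/w5z.png",cv2.resize(c["frame"][y:y+200,x:x+266],(798,600),interpolation=cv2.INTER_CUBIC))
E
```

```text
[324.48031851 306.53312797] [224.94604457 252.91527423]
151 185 417 385
```

View pics/w5z.png

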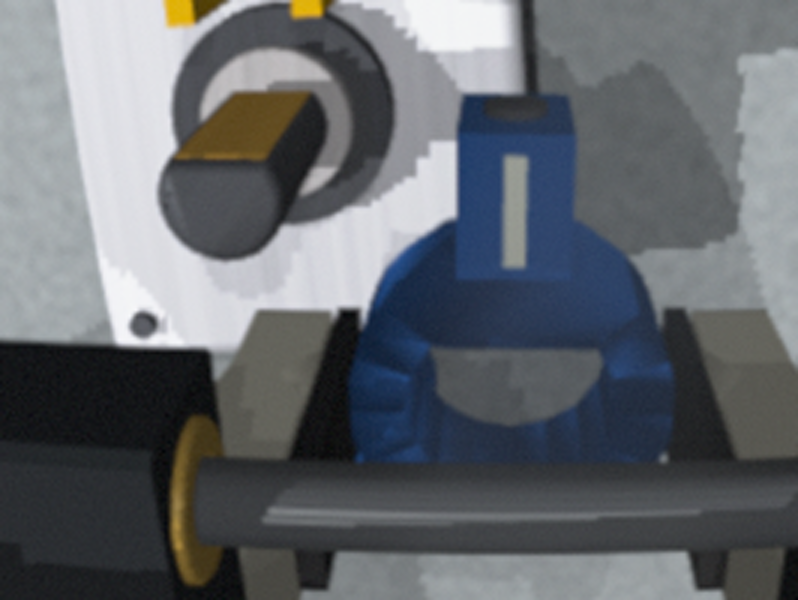

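Both parts are in view. The shaft's flat edge runs from (178,157) to (268,160). The boss mark runs from (515,157) to (514,268), the boss front edge from (458,133) to (575,133), and the ring's sides are at 350 and 672.

```bash
python3 - <<'E'
from h import *;from cell import robot,eyes
from scipy.optimize import least_squares
np.set_printoptions(suppress=True,precision=4)
c=eyes.camera("wrist");st=robot.get_state();T=R.from_quat(st["tcp_rot"]).as_matrix();print(st["position"],np.degrees(np.arctan2(T[1,0],T[0,0])))
Z=lambda u,v,z:atz(c,151+(u+.5)/3-.5,185+(v+.5)/3-.5,z,True)
def ang(a,b):d=b-a;return np.round([np.degrees(np.arctan2(d[1],d[0])),np.hypot(d[0],d[1])],4)
t=np.linspace(0,2*np.pi,200)
def px(P): return (proj(c,P,True)-[151,185]+.5)*3-.5
def ext(xy,r,z):
    p=np.array([px([xy[0]+r*np.cos(k),xy[1]+r*np.sin(k),z]) for k in t])
    return np.array([p[:,0].min(),p[:,0].max(),p[:,1].min(),p[:,1].max()])
print("shaft flat",ang(Z(268,160,.133),Z(178,157,.133))-[90,0],(Z(268,160,.133)+Z(178,157,.133))[:2]/2)
s=least_squares(lambda q:(ext(q,.014,.132)-[160,282,0,260])[[0,1,3]],[.544,.19]);print("shaft",s.x,s.fun)
z=st["position"][2]+.0167
print("mark",ang(Z(514,268,z),Z(515,157,z)),"borefl",ang(Z(603,350,z),Z(432,348,z))-[90,0],"front",ang(Z(575,133,z),Z(458,133,z))-[90,0])
f=(Z(575,133,z)+Z(458,133,z))/2;b=(Z(603,350,z)+Z(432,348,z))/2
y=np.radians(ang(b,f)[0]);u=np.array([np.cos(y),np.sin(y)])
print("axis dir",np.degrees(y),"len(31.8)",ang(b,f)[1],"centre from front",f[:2]-.042*u,"from bore",b[:2]-.0102*u)
E
```

```text
[0.5439 0.1255 0.1896] 5.968462005319135
shaft flat [4.108  0.0194] [0.554  0.1879]
shaft [0.5448 0.1885] [-2.9428  2.7764  0.1157]
mark [5.6709 0.016 ] borefl [5.3157 0.0243] front [6.1129 0.0154]
axis dir 6.4632 len(31.8) 0.0319 centre from front [0.5452 0.126 ] from bore [0.5451 0.126 ]
```

```bash
echo '[[[0.03,-0.31,0],[0,0,0]],[[0.061,-0.622,0],[0,0,0]],[[0.061,-0.622,0.2],[0,0,0]],[[0.061,-0.622,0.4],[0,0,0]],[[0.061,-0.622,0.44],[0,0,0]]]' | python3 -m crank
echo '[[[0,0,0],[0,0,0]],[[0,0,0],[0,0,0]],[[0,0,0],[0,0,0]]]' | python3 -m crank
echo '[[[0,0,0.03],[0,0,0]],[[0,0,0.06],[0,0,0]],[[0,0,0.09],[0,0,0]],[[0,0,0.09],[0,0,0]]]' | python3 -m crank
```

```text
t: 12.92
position: [0.542, 0.1868, 0.1428]
tcp_rot: [0.999, 0.051, -0.002, 0.001]
force: [-1.1, -0.9, -1.9]
width: 0.536
finger_force: 35.0
t: 13.17
position: [0.5447, 0.188, 0.1473]
tcp_rot: [0.999, 0.052, 0.001, -0.0]
force: [0.2, -0.7, -2.1]
width: 0.538
finger_force: 35.0
t: 13.5
position: [0.5435, 0.1881, 0.1365]
tcp_rot: [0.999, 0.052, -0.0, 0.0]
force: [-0.8, 0.1, -2.4]
width: 0.543
finger_force: 35.0
```

Scaled: 0.006 m is 0.06, 0.003 m is 0.03.

```bash
echo '[[[0,0,0.03],[0,0,0]],[[0,0,0.06],[0,0,0]],[[0,0,0.06],[0,0,0]]]' | python3 -m crank
echo '[[[0,0,0.03],[0,0,0]],[[0,0,0.06],[0,0,0]],[[0,0,0.06],[0,0,0]]]' | python3 -m crank
```

```text
t: 13.75
position: [0.5434, 0.1882, 0.1303]
tcp_rot: [0.999, 0.052, -0.0, 0.0]
force: [0.2, 0.1, -0.9]
width: 0.541
finger_force: 35.0
t: 14.0
position: [0.5434, 0.1882, 0.1243]
tcp_rot: [0.999, 0.052, -0.0, 0.0]
force: [-1.1, 0.1, -1.5]
width: 0.544
finger_force: 35.0
```

It's on the shaft with no side force. I'll go further down and turn 3.7° towards the window before the boss reaches the posts.

Scaled: 0.012 m is 0.12, 0.008 m is 0.08, -0.065 rad is -0.65.

```bash
echo '[[[0,0,0.04],[0,0,-0.2]],[[0,0,0.08],[0,0,-0.4]],[[0,0,0.12],[0,0,-0.65]],[[0,0,0.12],[0,0,-0.65]]]' | python3 -m crank
echo '[[[0,0,0.03],[0,0,0]],[[0,0,0.06],[0,0,0]],[[0,0,0.06],[0,0,0]]]' | python3 -m crank
```

```text
t: 14.33
position: [0.5432, 0.188, 0.1119]
tcp_rot: [0.996, 0.086, -0.001, 0.0]
force: [-0.1, -0.6, -2.8]
width: 0.538
finger_force: 35.0
t: 14.58
position: [0.5435, 0.1882, 0.1064]
tcp_rot: [0.996, 0.084, -0.0, 0.0]
force: [-0.2, 0.5, -1.6]
width: 0.539
finger_force: 35.0
```

Scaled: 0.006 m is 0.06, 0.003 m is 0.03.

```bash
echo '[[[0,0,0.03],[0,0,0]],[[0,0,0.06],[0,0,0]],[[0,0,0.06],[0,0,0]]]' | python3 -m crank
echo '[[[0,0,0.03],[0,0,0]],[[0,0,0.06],[0,0,0]],[[0,0,0.06],[0,0,0]]]' | python3 -m crank
echo '[[[0,0,0.03],[0,0,0]],[[0,0,0.06],[0,0,0]],[[0,0,0.08],[0,0,0]],[[0,0,0.08],[0,0,0]]]' | python3 -m crank
```

```text
t: 14.83
position: [0.5435, 0.1882, 0.1004]
tcp_rot: [0.996, 0.084, -0.0, 0.0]
force: [0.2, -0.5, -1.7]
width: 0.542
finger_force: 35.0
t: 15.08
position: [0.5434, 0.1882, 0.0944]
tcp_rot: [0.996, 0.084, -0.0, 0.0]
force: [-0.6, 0.2, -2.2]
width: 0.539
finger_force: 35.0
t: 15.42
position: [0.5435, 0.1882, 0.0864]
tcp_rot: [0.996, 0.084, -0.0, 0.0]
force: [-0.3, -0.2, -0.8]
width: 0.536
finger_force: 35.0
```

Underside is about 6 mm above the seat. Now small steps until it makes contact.

Scaled: 0.004 m is 0.04, 0.002 m is 0.02.

```bash
echo '[[[0,0,0.02],[0,0,0]],[[0,0,0.04],[0,0,0]],[[0,0,0.04],[0,0,0]]]' | python3 -m crank
echo '[[[0,0,0.01],[0,0,0]],[[0,0,0.015],[0,0,0]],[[0,0,0.015],[0,0,0]]]' | python3 -m crank
echo '[[[0,0,0.005],[0,0,0]],[[0,0,0.01],[0,0,0]],[[0,0,0.01],[0,0,0]]]' | python3 -m crank
```

```text
t: 15.67
position: [0.5436, 0.1882, 0.0826]
tcp_rot: [0.996, 0.084, -0.0, 0.0]
force: [-0.4, -1.2, -2.2]
width: 0.539
finger_force: 35.0
t: 15.92
position: [0.5438, 0.1884, 0.0815]
tcp_rot: [0.996, 0.085, -0.0, 0.0]
force: [-0.5, -0.0, -2.8]
width: 0.541
finger_force: 35.0
t: 16.17
position: [0.5438, 0.1884, 0.0805]
tcp_rot: [0.996, 0.084, -0.0, -0.0]
force: [0.1, -0.4, -2.1]
width: 0.542
finger_force: 35.0
```

Scaled: 0.001 m is 0.01, 0.0005 m is 0.005.

```bash
echo '[[[0,0,0.005],[0,0,0]],[[0,0,0.01],[0,0,0]],[[0,0,0.01],[0,0,0]]]' | python3 -m crank
echo '[[[0,0,0.005],[0,0,0]],[[0,0,0.01],[0,0,0]],[[0,0,0.01],[0,0,0]]]' | python3 -m crank
```

```text
t: 16.42
position: [0.5438, 0.1884, 0.0802]
tcp_rot: [0.996, 0.085, 0.0, 0.0]
force: [-2.9, -0.2, 4.2]
width: 0.542
finger_force: 35.0
t: 16.67
position: [0.5439, 0.1884, 0.0801]
tcp_rot: [0.996, 0.085, 0.0, -0.0]
force: [-5.9, -0.6, 13.2]
width: 0.541
finger_force: 35.0
```

Contact came at TCP 0.0801, which puts the underside at 0.075 as expected, with about 15 N of press. One final look to confirm.

```bash
echo '[[[0,0,0],[0,0,0]],[[0,0,0],[0,0,0]],[[0,0,0],[0,0,0]],[[0,0,0],[0,0,0]],[[0,0,0],[0,0,0]]]' | python3 -m crank
python3 - <<'E'
from h import *;from cell import robot,eyes
c=eyes.camera("wrist");w=c["frame"][160:340,200:440]
s=eyes.camera("scene");p=proj(s,[.5446,.188,.09]).astype(int);q=s["frame"][p[1]-45:p[1]+45,p[0]-60:p[0]+60]
im=np.hstack([cv2.resize(x,(400,300),interpolation=cv2.INTER_CUBIC) for x in(w,q)])
cv2.imwrite("pics/f.png",im)
E
```

```text
t: 17.08
position: [0.5439, 0.1884, 0.0801]
tcp_rot: [0.996, 0.085, 0.0, -0.0]
force: [-6.6, -1.1, 13.1]
width: 0.539
finger_force: 35.0
```

View pics/f.png

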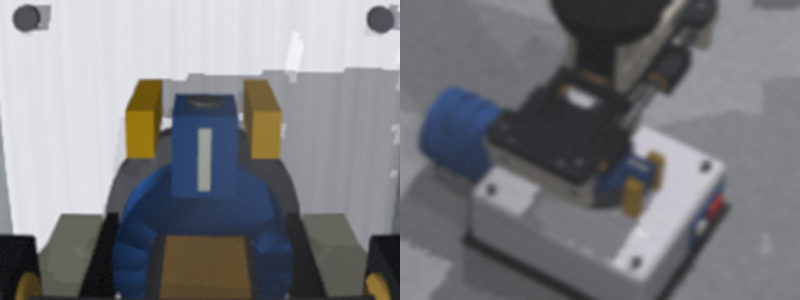

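The boss mark at (204,160) lies between the posts at (142,130) and (263,130), nearly centred. The flat faces the window and the collar is seated, level and pressed. Handing in.

```bash
python3 -c "
from cell import robot;print(robot.job_done())"
```

```text
the job is handed in; nothing more can be done
None
```

The job is handed in: by the final force reading and picture, the blue collar is home on the shoulder with its boss centred in the window, gripped at 35 N and pressed down with about 15 N. No verdict was returned.

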